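# Lower the puzzle board on its ratchet stand

## Robot

A 6-joint arm with a two-finger parallel gripper is mounted at the origin on the work surface. World frame = base frame: x ahead of the robot, y to its left, z up, the work surface at z = 0. Lengths are in m, angles in rad, forces in N, time in s.
With the tool pointing down it reaches from about 0.275 to 0.875 m from the base axis. Payload 12.5 kg.
Tool frame: the origin (TCP) lies midway between the tips of the shut fingers; the grasp point (between the pads) lies 19 mm behind it (r.hold_point_z is the z of the grasp point in the tool frame, in m); z points along the fingers, y is the line along which they close (so a half turn about z gives the same grasp; the last joint's range is limited). The gripper opens to 85 mm and grips with 20 to 120 N. Pads are 22 mm wide; open, the fingers measure 114 mm over their backs; the gripper's body (76 mm by 85 mm) begins 54 mm behind the grasp point. The pads swing forward as they close: fully open they stand 13 mm farther back than shut.
Start: joints at [1.179, 0.351, 1.652, -0, 1.139, -0.085], TCP at [0.166, 0.524, 0.231] pointing down, gripper open.
Joint ranges: [-2.75, 2.75], [-0.79, 2.1], [0.01, 2.65], [-1.57, 4.71], [0.07, 3.14], [-2.87, 2.87]. Speed limits (rad/s): [2.22, 2.22, 2.79, 3.14, 3.14, 3.14].

## Interface

Orientations are given as a rotation vector (axis times angle).
In Python, from cell import r gives the robot as it stands.
- The arm moves only by the tool jog_arm, called after ">>>" by a JSON object that holds its "method" and its "body", one argument or row to a line. Schema: {"type":"object","properties":{"plan":{"type":"object","properties":{"moves":{"type":"array","items":{"type":"array","items":{"type":"number"},"minItems":5,"maxItems":5},"minItems":1,"maxItems":10}},"additionalProperties":false,"required":["moves"]},"grip_n":{"type":"number"},"only":{"type":"string"},"quiet":{"type":"boolean"},"lines":{"type":"string"}},"required":["plan"],"additionalProperties":false}. plan is an object whose key "moves" holds a list of rows, 1 to 10 of them, each of 5 numbers: dx, dy, dz in m, then a turn about the tool's z in rad, then the finger opening in m; each row shifts and turns the commanded pose from where the row before left it, along the tool's axes as they then stand; what a row does not reach is not made up. A row lasts 1/12 s, in which the tool goes at most 0.0417 m and 0.125 rad, less where a joint would pass 70% of its speed; a pose out of reach is approached as far as the arm can. The fingers move at their own pace and stop on an object; grip_n is the grip in N (left out, the last holds). Time passes only in rows, so rows that do not move let the fingers close. The tool returns the time, the measured TCP pose, the force, the opening and the grip force at its end. only (a regular expression) keeps the lines of the reply that match it, lines (a string "A,B") keeps lines A to B, and quiet returns only ok. Input that does not fit is refused with a message, and nothing moves.
- r.state(): the state, without advancing time (a new reading comes with each control period).
- r.camera(name): name is "side" or "top" or "wrist"; returns the picture (400x640x3 uint8, red, green, blue); there is no depth.
- r.camera_model(name): a dict with "vfov" (degrees; the focal length in pixels is half the picture's height over the tangent of half this angle, whatever the lens; pixels are square), "cx", "cy" (the principal point, pixels), "R" (3x3) and "t" (3): a world point X has camera coordinates R X + t. Camera axes: x right, y down, z forward; pixel columns grow to the right and rows downward; lengths in m; the calibration is good to about 2 mm. The wrist camera is an equidistant fisheye: a pixel r from the principal point sees the ray r / f radians off the axis. A picture is of the moment at which its call begins: read the wrist's pose just before it. camera_model takes no time and is no camera call; for the wrist camera it gives the pose at the moment of the call.
- r.job_done(): hands the job in; it is judged then, once.
The state is a dict: "time_s": time; "joint_pos": joint angles; "dq": joint speeds; "joint_efforts": joint torques, N m; "position": TCP position; "eef_rot": TCP orientation; "ft_force": force on the tool from outside, world axes, zero at the start; "ft_torque": the same for the moment, N m; "width": finger opening in m; "finger_force": force on a finger pad.
Only numpy, scipy, OpenCV 4.12 (cv2) and the standard library are available. Lean on these libraries where they do the work, as an engineer would, in place of code of your own. Each camera call takes 0.05 s, during which the arm holds its last target. There are 200 camera calls.

## Task

The shogi puzzle board stands too steep on its ratchet stand. Take it by its brass rail, lift it up past the top notch until it comes to its stop so that the pawl tumbles clear, guide it all the way down flat, then raise it again and leave it resting in the second notch from the bottom. Do not let the board drop, do not touch the pawl or knock the reading lamp that hangs over the stand, and leave everything else on the table where it is.

Things in the scene. Friction and masses are not known exactly. Their poses are not given: they have to be found in the camera images.
- stand: Wooden stand, fixed; origin on the table. x runs from the rail side (nearest the robot) to the hinge and lamp side, z up. Foot plate 12 mm thick, x -80..155, y -165..165 mm. Cheeks 10 mm thick, 108 mm high at x 70, y +-110 carry the board's hinge. Two rests 79 mm high at x -58, y +-70 mm carry the board when flat.
- hinge (a point): Centre of the board's hinge axis, which runs along the stand's y; fixed in the stand at its (70, 0, 85) mm; axes as the stand's.
- board (a joint): Board angle, rad: 0 flat, grows as the rail is raised up and over towards the hinge, hard stop at 1.50. The board weighs about 0.4 kg (about 2 N at the rail); hinge friction is slight, the pawl adds up to about 3 N at the rail. On being let go while the pawl is in action, it sinks back onto the pin last passed and rests at about 0.30, 0.56, 0.82 or 1.08 (notches 1 to 4). Starts in notch 3 or 4.
- rail (a point): Centre of the brass rail: round bar 12 mm thick, free between its end arms over y -78..78 mm, parallel to the hinge and 185 mm from it, in the board's mid plane. Axes as the board's: x to the hinge, z out of its face. It turns in a light grip. Flat, it lies 85 mm above the table; at the stop, 270 mm.
- edge (a point): Middle of the board's free edge, 147 mm from the hinge; 32 mm of clear gap between it and the rail. Board: pale wood, 200 mm wide, 12 mm thick, from 12 to 147 mm from the hinge, grid and small pieces fixed on its face. Axes as the rail's.
- wheel (a point): Centre of the brass pin wheel (104 mm across, turns with the board) on the outside of the stand's +y cheek, at the stand's (70, 120, 85) mm. Wheel, pins and pawl lie within y 115..160 mm. The pawl catches its four pins in turn as the board rises, one per notch.
- pawl: Brass tumbler pawl, about 60 mm tall, ball head 18 mm across; origin at the stand's (3, 0, 38) mm, metal at y 126..159. In action its ball leans to the hinge (its z axis upright). Lifting the board to its stop throws it over to the rail side (z axis 25 degrees off, beyond about 1.39 rad); the board then goes down freely, or falls if let go, until fully flat (below about 0.03 rad) throws it back.
- lamp: Reading lamp, fixed; origin and axes the same as the stand's. Brass post 12 mm thick at x 200, y -135 mm, 350 mm high, with an arm to the shade.
- shade (a point): Centre of the underside of the lamp's shade, a wooden box 60 (x) x 240 (y) x 33 mm high, at the stand's (104, 0, 324) mm: it spans x 74..134 and hangs just over the rail's topmost place (x 57, z 270), so an upright gripper does not fit there; one leaning about 40 degrees back towards the rail side does.
- tortoise: Bronze tortoise figurine 85 x 60 x 36 mm, origin under its centre; bystander in front of the stand.
- stone: Smooth black river stone 64 mm across, 23 mm high, origin under its centre; bystander in front of the stand.
- cup: Small rust-glazed sake cup 52 mm across, 40 mm high, origin under its centre; bystander beside the stand on its -y side.
- bell: Brass hand bell with wooden grip, 60 mm across, 95 mm high, origin under its centre; bystander to the right or left.
- flask: Rust-glazed sake flask 76 mm across, 135 mm high, origin under its centre; bystander to the left or right.
- bowl: Mulberry bowl full of shogi pieces, 124 mm across, 53 mm high, on the 220 mm cherry turntable (24 mm high); origin under its centre; bystander on the left.

How it is judged:
On the way, in this order (a step that is already met when the one before it is completed fails the run):
1. the board has been lifted past its top notch, to within 4 degrees of its stop (value of joint board above 1.43 rad), for 0.1 s.
2. the board has been guided down flat (value of joint board below 0.025 rad), for 0.1 s.
At the end, for the whole second after the job is handed in: The board rests still in the second notch from the bottom (0.50 to 0.62 rad from flat), held by the pawl, which leans towards the hinge again (within 7 degrees of its in-action pose) (value of joint board between 0.5 and 0.62 rad and velocity of joint board between -0.05 and 0.05 rad/s and angle between pawl's own z axis and vertical below 0.12 rad); the robot touches nothing.
It fails at once if the board was let drop (it swings down faster than 4.8 rad/s, which takes a fall of well over one notch) (velocity of joint board below -4.8 rad/s).
It fails at once if the robot touched the pawl (over 1 N) (contact force between any of the fingers, the arm and pawl above 1 N).
It fails at once if the robot knocked the lamp (over 5 N) (contact force between any of the fingers, the arm and lamp above 5 N).
It fails at once if another thing on the table was shifted by more than 20 mm (distance of any of tortoise, stone, cup, bell, flask, bowl from where it was at the start of the episode above 0.02 m).
It also fails if it takes over 53 s, if anything falls off the work surface, if the arm or the gripper's body presses on something with over 40 N, if the wrist force passes 120 N, or if a joint passes its speed limit or range.

## Working session

There is one attempt and no reset: what is moved stays moved. The work goes in short steps, Python scripts to look and compute and a tool call to move; the robot and the scene stay as the last step left them, time stands still between calls to the robot, and variables do not carry over. Pictures are saved under pics/ and viewed, at most 11 in all, crops included, and the job is handed in when it is done.

```bash
ls; mkdir -p pics; python3 - <<'E'
from cell import r
import cv2
for n in ("side","top"):
    cv2.imwrite(f"pics/{n}0.png",r.camera(n)[:,:,::-1])
    m=r.camera_model(n);print(n,m)
s=r.state();print(s["time_s"],s["position"],s["eef_rot"],s["width"],r.hold_point_z)
E
```

```text
cell.py
pics
side {'vfov': 46.240969453128145, 'cx': 320.0903870302291, 'cy': 197.3304319852672, 'R': array([[ 0.79835188, -0.60183333, -0.02075861],
       [-0.42721253, -0.54174328, -0.72388098],
       [ 0.42440986,  0.58678008, -0.68961251]]), 't': array([-0.3978588 ,  0.37835644,  1.23339669])}
top {'vfov': 47.88327848782352, 'cx': 322.8579735757908, 'cy': 194.58967528989345, 'R': array([[ 0.0378027 , -0.99927965,  0.00333781],
       [-0.97179074, -0.03754052, -0.23283788],
       [ 0.23279545,  0.00555825, -0.97250984]]), 't': array([-0.01910566,  0.56493039,  1.28918851])}
0.1 [0.16597509 0.52404236 0.23081714] [-4.79992183e-01 -3.10448486e+00  1.60108405e-03] 0.08525771638273445 -0.0187
```
View pics/side0.png

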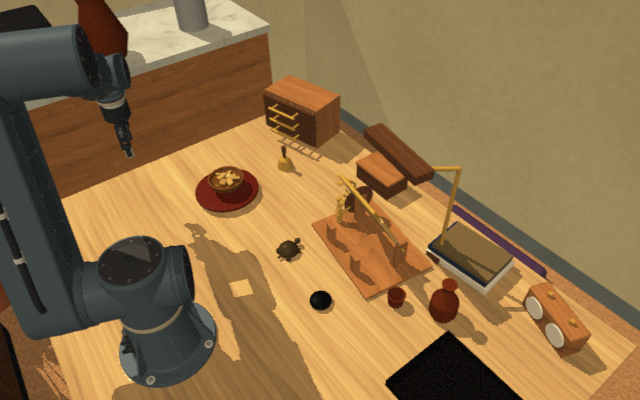

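View pics/top0.png

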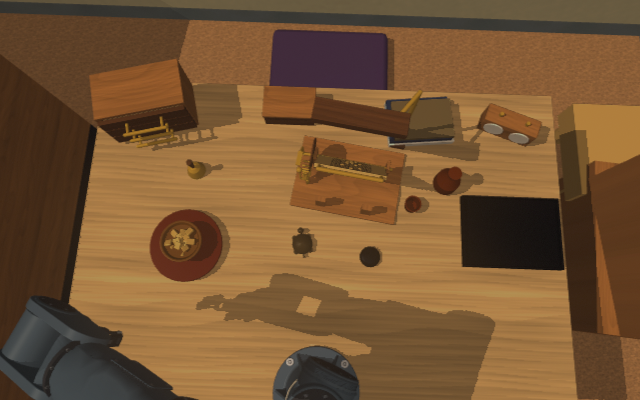

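The top view shows the foot plate with corners near (307,136), (406,153), (396,223) and (291,206). The rail runs from about (305,166) to (386,179). I'll enlarge both views for accurate corners.

```bash
python3 - <<'E'
import cv2
a=cv2.imread("pics/top0.png")[120:240,270:430];cv2.imwrite("pics/topc.png",cv2.resize(a,None,fx=5,fy=5,interpolation=cv2.INTER_CUBIC))
a=cv2.imread("pics/side0.png")[155:305,300:470];cv2.imwrite("pics/sidec.png",cv2.resize(a,None,fx=4,fy=4,interpolation=cv2.INTER_CUBIC))
E
```

View pics/topc.png

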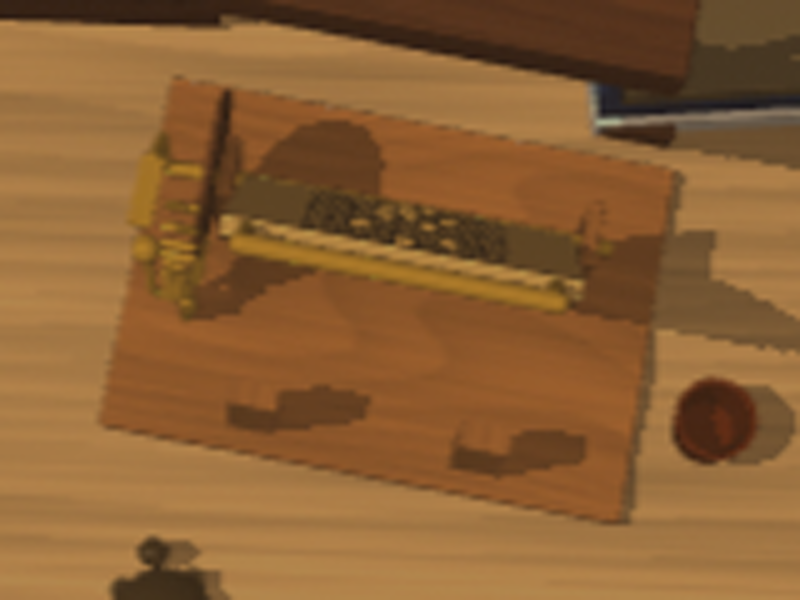

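View pics/sidec.png

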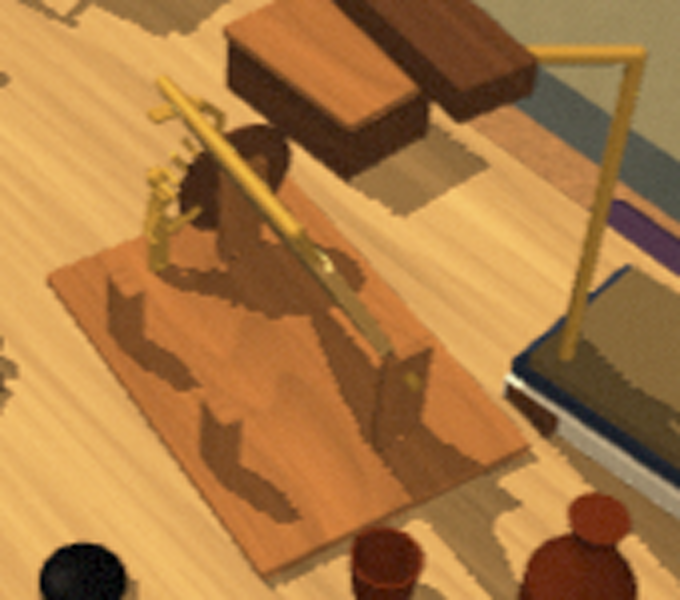

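The close-ups give clean foot-plate corners in both views, and the rail's ends at top crop (232,243) and (567,303). I'll fit the stand pose and the board angle from these.

```bash
cat > h.py <<'E'
import numpy as np
from scipy.optimize import least_squares
from scipy.spatial.transform import Rotation as Ro
from cell import r
def proj(n,P):
    m=r.camera_model(n);f=200/np.tan(np.radians(m["vfov"])/2)
    c=np.asarray(P)@m["R"].T+m["t"];return c[:,:2]/c[:,2:]*f+[m["cx"],m["cy"]]
def pix(p,k,o): return (np.array(p,float)+.5)/k-.5+o
def S2W(P,q): # stand->world
    return Ro.from_euler("z",q[2]).apply(P)+[q[0],q[1],0]
def rail(th,y=0): return [.07-.185*np.cos(th),y,.085+.185*np.sin(th)]
E
python3 - <<'E'
from h import *
T=pix([(177,77),(681,172),(630,521),(101,425)],5,[270,120]); TP=np.array([[.155,.165,.012],[.155,-.165,.012],[-.08,-.165,.012],[-.08,.165,.012]])
S=pix([(50,280),(266,572),(530,450)],4,[300,155]); SP=TP[[3,2,1]]
TR=pix([(232,243),(567,303)],5,[270,120])
def res(q): return np.r_[(proj("top",S2W(TP,q))-T).ravel(),(proj("side",S2W(SP,q))-S).ravel(),(proj("top",S2W(np.array([rail(q[3],.078),rail(q[3],-.078)]),q))-TR).ravel()]
o=least_squares(res,[.5,0,-.15,1.]);print(o.x,res(o.x).round(2))
q=o.x
print("side rail", ((proj("side",S2W(np.array([rail(q[3],.078),rail(q[3],-.078)]),q))-[300,155]+.5)*4-.5))
E
```

```text
[ 0.59503812 -0.07119864 -0.15412208  1.08682902] [-0.01  0.23  0.05 -0.16 -1.06  1.13  0.13  0.31 -0.88 -1.96 -0.31  0.46
  1.4  -1.71  5.24  0.63 -3.24 -0.4 ]
side rail [[172.70037427  87.25149149]
 [293.60887361 224.66653307]]
```

Stand pose found, board in notch 4. Rows can't tilt the tool directly, so I'll first swing along an arc (about the base) to in front of the stand, at height. There I'll test whether over-reaching makes the tool lean outward.

>>> {"method": "jog_arm", "body": {
  "plan": {"moves": [[-0.04,0,-0.014,0.0787,0.085],[-0.04,0,-0.014,0.0787,0.085],[-0.04,0,-0.014,0.0787,0.085],[-0.04,0,-0.014,0.0787,0.085],[-0.04,0,-0.014,0.0787,0.085],[-0.04,0,-0.014,0.0787,0.085],[-0.04,0,-0.014,0.0787,0.085],[-0.04,0,-0.014,0.0787,0.085],[-0.04,0,-0.014,0.0787,0.085]]},
  "grip_n": 40
}}

```text
time_s: 0.85
position: [0.449, 0.3208, 0.3554]
eef_rot: [-1.532, -2.742, 0.001]
ft_force: [0.8, 0.5, 0.8]
width: 0.0848
finger_force: 0.0
```

>>> {"method": "jog_arm", "body": {
  "plan": {"moves": [[-0.04,0,-0.014,0.0787,0.085],[-0.04,0,-0.014,0.0787,0.085],[-0.04,0,-0.014,0.0787,0.085],[-0.04,0,-0.014,0.0787,0.085],[-0.04,0,-0.014,0.0787,0.085],[-0.04,0,-0.014,0.0787,0.085],[-0.04,0,-0.014,0.0787,0.085],[-0.04,0,-0.014,0.0787,0.085],[-0.04,0,-0.014,0.0787,0.085]]}
}}

```text
time_s: 1.6
position: [0.5305, -0.0162, 0.4792]
eef_rot: [-2.388, -2.041, 0.001]
ft_force: [0.3, -0.0, -0.3]
width: 0.085
finger_force: 0.0
```

```bash
python3 -c "
from h import *
s=r.state();print(s['joint_pos'],Ro.from_rotvec(s['eef_rot']).as_matrix().round(3))"
```

```text
[-1.18222688e-01  1.84249789e-01  1.27941051e+00 -1.19623659e-05
  1.67879687e+00  3.82983817e-02] [[ 0.156  0.988 -0.001]
 [ 0.988 -0.156  0.   ]
 [-0.    -0.001 -1.   ]]
```

>>> {"method": "jog_arm", "body": {
  "plan": {"moves": [[0,0.041,-0.02,0,0.085],[0,0.041,-0.02,0,0.085],[0,0.041,-0.02,0,0.085],[0,0.041,-0.02,0,0.085],[0,0.041,0,0,0.085],[0,0.041,0,0,0.085],[0,0.041,0,0,0.085],[0,0.041,0,0,0.085],[0,0.041,0,0,0.085],[0,0.041,0,0,0.085]]}
}}

```text
time_s: 2.43
position: [0.7894, -0.06, 0.4943]
eef_rot: [2.361, 2.026, 0.049]
ft_force: [-0.3, 0.5, 0.2]
width: 0.085
finger_force: 0.0
```

```bash
python3 -c "
from h import *
s=r.state();print(s['joint_pos'],Ro.from_rotvec(s['eef_rot']).as_matrix().round(3))"
```

```text
[-0.13586131  0.94758803  0.01731867  0.00409712  2.13331588  0.01911469] [[ 0.152  0.987  0.043]
 [ 0.988 -0.152 -0.002]
 [ 0.004  0.043 -0.999]]
```

The over-reach does tilt the tool outward (2.5° so far). I'll keep pushing.

>>> {"method": "jog_arm", "body": {
  "plan": {"moves": [[0,0.041,0,0,0.085],[0,0.041,0,0,0.085],[0,0.041,0,0,0.085],[0,0.041,0,0,0.085],[0,0.041,0,0,0.085],[0,0.041,0,0,0.085]]}
}}

```text
time_s: 2.93
position: [0.8634, -0.0824, 0.4277]
eef_rot: [2.286, 1.961, 0.186]
ft_force: [0.1, 0.6, 0.0]
width: 0.0852
finger_force: 0.0
```

```bash
python3 -c "
from h import *
s=r.state();print(s['joint_pos'],Ro.from_rotvec(s['eef_rot']).as_matrix().round(3))"
```

```text
[-0.1525541   1.03746226  0.01359636  0.01305633  1.91575515  0.00564696] [[ 0.151  0.973  0.174]
 [ 0.988 -0.151 -0.014]
 [ 0.012  0.174 -0.985]]
```

>>> {"method": "jog_arm", "body": {
  "plan": {"moves": [[0,0.025,-0.033,0,0.085],[0,0.025,-0.033,0,0.085],[0,0.025,-0.033,0,0.085],[0,0.025,-0.033,0,0.085],[0,0.025,-0.033,0,0.085],[0,0.025,-0.033,0,0.085]]}
}}

```text
time_s: 3.43
position: [0.8151, -0.0858, 0.5588]
eef_rot: [2.214, 1.899, 0.3]
ft_force: [-0.1, 0.7, 0.0]
width: 0.0846
finger_force: 0.0
```

```bash
python3 -c "
from h import *
s=r.state();print(s['joint_pos'],Ro.from_rotvec(s['eef_rot']).as_matrix().round(3))"
```

```text
[-0.16908464  0.87937013  0.01316647  0.02475122  1.9574563  -0.00350513] [[ 0.15   0.946  0.287]
 [ 0.989 -0.149 -0.026]
 [ 0.018  0.288 -0.958]]
```

>>> {"method": "jog_arm", "body": {
  "plan": {"moves": [[0,0.035,-0.02,0,0.085],[0,0.035,-0.02,0,0.085],[0,0.035,-0.02,0,0.085],[0,0.035,-0.02,0,0.085],[0,0.035,-0.02,0,0.085],[0,0.035,-0.02,0,0.085],[0,0.035,-0.02,0,0.085],[0,0.035,-0.02,0,0.085],[0,0.035,-0.02,0,0.085],[0,0.035,-0.02,0,0.085]]}
}}

```text
time_s: 4.27
position: [0.8026, -0.0992, 0.6609]
eef_rot: [2.068, 1.772, 0.498]
ft_force: [0.6, -0.0, 1.3]
width: 0.0851
finger_force: 0.0
```

```bash
python3 -c "
from h import *
s=r.state();print(s['joint_pos'],Ro.from_rotvec(s['eef_rot']).as_matrix().round(3))"
```

```text
[-0.19601258  0.76870771  0.01285637  0.04914045  1.84383911 -0.01653269] [[ 0.146  0.858  0.493]
 [ 0.989 -0.14  -0.05 ]
 [ 0.026  0.494 -0.869]]
```

>>> {"method": "jog_arm", "body": {
  "plan": {"moves": [[0,0.035,-0.02,0,0.085],[0,0.035,-0.02,0,0.085],[0,0.035,-0.02,0,0.085],[0,0.035,-0.02,0,0.085],[0,0.035,-0.02,0,0.085],[0,0.035,-0.02,0.06,0.085]]}
}}

```text
time_s: 4.77
position: [0.7765, -0.103, 0.7344]
eef_rot: [2.034, 1.64, 0.624]
ft_force: [0.3, -0.1, 0.5]
width: 0.0851
finger_force: 0.0
```

```bash
python3 - <<'E'
from h import *
s=r.state();R=Ro.from_rotvec(s['eef_rot']).as_matrix();print(s['joint_pos'].round(3) if hasattr(s['joint_pos'],'round') else s['joint_pos'],R.round(3))
q=[.595,-.0712,-.154]
R0=Ro.from_euler("z",q[2]).as_matrix()
print("in stand axes",(R0.T@R).round(3))
g=S2W(np.array([rail(1.08)]),q)[0]; t=g+R[:,2]*.0187
d=R.T@(t-s["position"]);print("rail",g,"tool move",d)
E
```

```text
[-0.213  0.685  0.013  0.067  1.795  0.037] [[ 0.19   0.775  0.603]
 [ 0.98  -0.191 -0.064]
 [ 0.065  0.602 -0.795]]
in stand axes [[ 0.038  0.795  0.605]
 [ 0.997 -0.07   0.029]
 [ 0.065  0.602 -0.795]]
rail [ 0.57800776 -0.06856231  0.24816219] tool move [-0.035795   -0.45333811  0.28366134]
```

```bash
cat > m.py <<'E'
from h import *
import sys
q=[.595,-.0712,-.154]; R0=Ro.from_euler("z",q[2]).as_matrix()
def rep(th):
    s=r.state();R=Ro.from_rotvec(s['eef_rot']).as_matrix()
    g=S2W(np.array([rail(th)]),q)[0]
    print("t",round(s["time_s"],2),"stand axes\n",(R0.T@R).round(3)); print("to grasp at",th,(R.T@(g+R[:,2]*.0187-s["position"])).round(4))
if __name__=="__main__":
    for a in sys.argv[1:]: rep(float(a))
E
```

>>> {"method": "jog_arm", "body": {
  "plan": {"moves": [[-0.004,-0.041,0,-0.07,0.085],[-0.004,-0.041,0,0,0.085],[-0.004,-0.041,0,0,0.085],[-0.004,-0.041,0,0,0.085],[-0.004,-0.041,0,0,0.085],[-0.004,-0.041,0,0,0.085],[-0.004,-0.041,0,0,0.085],[-0.004,-0.041,0,0,0.085],[-0.004,-0.041,0,0,0.085],[-0.004,-0.041,0,0,0.085]]}
}}

```text
time_s: 5.6
position: [0.5359, -0.0818, 0.5543]
eef_rot: [2.013, 1.661, 0.617]
ft_force: [0.9, -0.0, 1.3]
width: 0.0851
finger_force: 0.0
```

```bash
python3 m.py 1.08
```

```text
t 5.6 stand axes
 [[ 0.019  0.796  0.605]
 [ 0.998 -0.047  0.03 ]
 [ 0.052  0.603 -0.796]]
to grasp at 1.08 [ 0.0042 -0.1541  0.2868]
```

>>> {"method": "jog_arm", "body": {
  "plan": {"moves": [[0.001,-0.0385,0,-0.047,0.085],[0.001,-0.0385,0,0,0.085],[0.001,-0.0385,0,0,0.085],[0.001,-0.0385,0,0,0.085],[0,0,0.04,0,0.085],[0,0,0.04,0,0.085],[0,0,0.04,0,0.085],[0,0,0.04,0,0.085],[0,0,0,0,0.085]]}
}}

```text
time_s: 6.35
position: [0.5142, -0.0675, 0.328]
eef_rot: [1.976, 1.71, 0.594]
ft_force: [-1.5, 0.5, -1.1]
width: 0.0851
finger_force: 0.0
```

```bash
python3 m.py 1.08; python3 - <<'E'
from h import *
import cv2
m=r.camera_model("wrist");a=r.camera("wrist");s=r.camera("side")
print(m)
a=cv2.resize(a,(480,300));b=cv2.resize(s[130:305,280:480],None,fx=1.714,fy=1.714)
cv2.imwrite("pics/w1.png",cv2.resize(np.ascontiguousarray(np.hstack([a,b]))[:,:,::-1],(800,292)))
E
```

```text
t 6.35 stand axes
 [[-0.018  0.802  0.596]
 [ 1.    -0.001  0.031]
 [ 0.025  0.597 -0.802]]
to grasp at 1.08 [0.0056 0.0031 0.1208]
{'vfov': 65.70646984690485, 'cx': 325.1931476278809, 'cy': 202.9929338101291, 'R': array([[ 0.7936958 , -0.122927  ,  0.59576499],
       [-0.29909847, -0.93166971,  0.20623205],
       [ 0.52970471, -0.34187791, -0.77622962]]), 't': array([-0.61233126,  0.05284945,  0.11729182])}
```

View pics/w1.png

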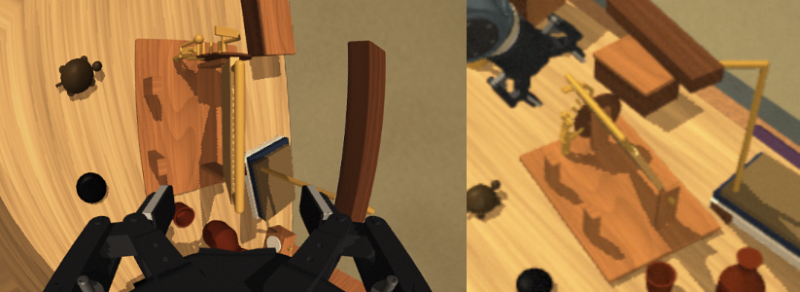

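The wrist view shows the rail running between the fingers' planes, from (240,60) to (240,210) in the composite. I'll compare that with the predicted projection.

```bash
python3 - <<'E'
from m import *
m=r.camera_model("wrist");f=200/np.tan(np.radians(m["vfov"])/2)
for th in (1.06,1.08,1.10):
    P=S2W(np.array([rail(th,.078),rail(th,0),rail(th,-.078)]),q);c=P@m["R"].T+m["t"]
    n=np.linalg.norm(c[:,:2],axis=1);p=c[:,:2]/n[:,None]*np.arctan2(n,c[:,2])[:,None]*f+[m["cx"],m["cy"]]
    print(th,p.round(1)*.729)
E
```

```text
1.06 [[232.6968  73.4832]
 [232.8426 142.5195]
 [233.1342 202.8807]]
1.08 [[236.0502  73.5561]
 [236.0502 142.3737]
 [236.0502 202.662 ]]
1.1 [[239.3307  73.5561]
 [239.1849 142.3008]
 [238.9662 202.4433]]
```

>>> {"method": "jog_arm", "body": {
  "plan": {"moves": [[0.002,0.002,0.04,0,0.085],[0.002,0.002,0.04,0,0.085],[0.002,0.002,0.04,0,0.085],[0,0,0,0,0.085],[0,0,0,0,0.01],[0,0,0,0,0.01],[0,0,0,0,0.01],[0,0,0,0,0.01],[0,0,0,0,0.01],[0,0,0,0,0.01]]},
  "grip_n": 25
}}

```text
time_s: 7.28
position: [0.5912, -0.07, 0.2441]
eef_rot: [1.968, 1.704, 0.6]
ft_force: [-0.5, 0.4, -1.6]
width: 0.0121
finger_force: 1.0
```

```bash
python3 m.py 1.08; python3 - <<'E'
from m import *
import cv2
b=r.camera("side")[130:305,280:480]
cv2.imwrite("pics/s2.png",cv2.resize(b[:,:,::-1],None,fx=3,fy=3))
s=r.state();R=R0.T@Ro.from_rotvec(s['eef_rot']).as_matrix();g=R0.T@(s["position"]-[q[0],q[1],0])-R[:,2]*.0187
print("grasp in stand",g.round(4),"angle",np.arctan2(g[2]-.085,.07-g[0]),"rad",np.hypot(g[2]-.085,.07-g[0]))
E
```

```text
t 7.28 stand axes
 [[-0.019  0.796  0.605]
 [ 1.     0.     0.03 ]
 [ 0.024  0.605 -0.796]]
to grasp at 1.08 [-0.0003 -0.0081  0.0074]
grasp in stand [-1.50e-02  1.00e-04  2.59e-01] angle 1.1164059006590836 rad 0.19368614488757727
```

View pics/s2.png

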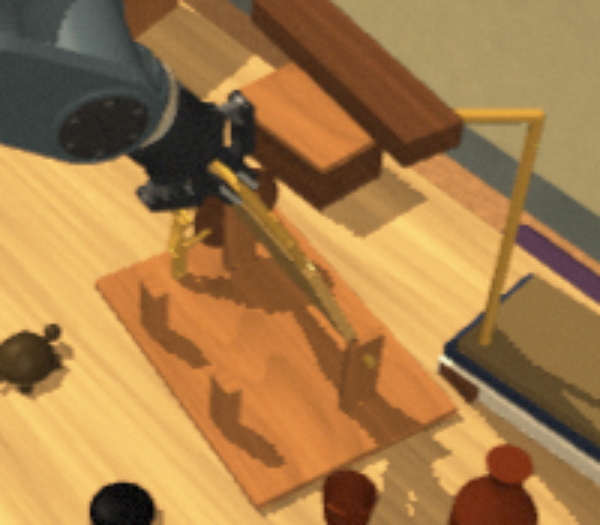

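>>> {"method": "jog_arm", "body": {
  "plan": {"moves": [[0,0,0,0,0.03],[0,0,0.008,0,0.03],[0,0,0,0,0.03],[0,0,0,0,0.01],[0,0,0,0,0.01],[0,0,0,0,0.01]]},
  "grip_n": 25
}}

```text
time_s: 7.83
position: [0.5959, -0.0703, 0.2358]
eef_rot: [1.97, 1.706, 0.598]
ft_force: [1.2, 0.6, -5.3]
width: 0.0111
finger_force: 24.3
```

```bash
cat > a.py <<'E'
from m import *
s=r.state();R=R0.T@Ro.from_rotvec(s['eef_rot']).as_matrix();g=R0.T@(s["position"]-[q[0],q[1],0])-R[:,2]*.0187
print("t",s["time_s"],"grasp",g.round(4),"angle",np.arctan2(g[2]-.085,.07-g[0]).round(4),"rad",np.hypot(g[2]-.085,.07-g[0]).round(4),"w",s["width"],"ff",s["finger_force"],"F",np.round(s["ft_force"],1))
def arc(a,b,n):
    t=np.linspace(a,b,n+1);P=np.array([rail(x) for x in t]);print((np.diff(P,axis=0)@R).round(4).tolist())
if len(sys.argv)>1: arc(float(sys.argv[1]),float(sys.argv[2]),int(sys.argv[3]))
E
python3 a.py 1.09 1.49 8
```

```text
t 7.8333 grasp [-0.0105  0.0004  0.2507] angle 1.1185 rad 0.1842 w 0.011103589588670965 ff 24.272681772708893 F [ 1.2  0.6 -5.3]
[[-0.0001, 0.0091, 0.0018], [-0.0001, 0.009, 0.0022], [-0.0001, 0.0089, 0.0027], [-0.0001, 0.0087, 0.0031], [-0.0001, 0.0086, 0.0035], [-0.0001, 0.0084, 0.0039], [-0.0001, 0.0082, 0.0044], [-0.0001, 0.0079, 0.0048]]
```

>>> {"method": "jog_arm", "body": {
  "plan": {"moves": [[0,0.009,0.002,0,0.01],[0,0.009,0.0025,0,0.01],[0,0.009,0.003,0,0.01],[0,0.009,0.003,0,0.01],[0,0.0085,0.0035,0,0.01],[0,0.0085,0.004,0,0.01],[0,0,0,0,0.01]]}
}}

```text
time_s: 8.42
position: [0.6503, -0.0786, 0.2541]
eef_rot: [1.969, 1.704, 0.599]
ft_force: [0.4, -5.1, -4.4]
width: 0.0112
finger_force: 25.0
```

```bash
python3 a.py 1.41 1.5 2
```

```text
t 8.4167 grasp [0.0445 0.0006 0.269 ] angle 1.4333 rad 0.1857 w 0.011223869869837401 ff 25.01070946455002 F [ 0.4 -5.1 -4.4]
[[-0.0001, 0.0073, 0.0041], [-0.0001, 0.0071, 0.0044]]
```

>>> {"method": "jog_arm", "body": {
  "plan": {"moves": [[0,0.007,0.004,0,0.01],[0,0,0,0,0.01]]}
}}

```text
time_s: 8.58
position: [0.6577, -0.0797, 0.255]
eef_rot: [1.969, 1.705, 0.599]
ft_force: [-1.4, -6.1, -5.8]
width: 0.011
finger_force: 25.0
```

```bash
python3 a.py
```

```text
t 8.5833 grasp [0.052  0.0006 0.2699] angle 1.4738 rad 0.1858 w 0.01103324381272678 ff 24.994881749153137 F [-1.4 -6.1 -5.8]
```

>>> {"method": "jog_arm", "body": {
  "plan": {"moves": [[0,0.0055,0.0035,0,0.01],[0,0,0,0,0.01]]}
}}

```text
time_s: 8.75
position: [0.6624, -0.0801, 0.2545]
eef_rot: [1.972, 1.708, 0.596]
ft_force: [-10.8, -3.9, -5.8]
width: 0.0108
finger_force: 26.1
```

```bash
python3 a.py
```

```text
t 8.75 grasp [0.0567 0.001  0.2694] angle 1.499 rad 0.1849 w 0.010761563127396012 ff 26.06879711151123 F [-10.8  -3.9  -5.8]
```

```bash
python3 a.py 1.5 0 25
```

```text
t 8.75 grasp [0.0567 0.001  0.2694] angle 1.499 rad 0.1849 w 0.010761563127396012 ff 26.06879711151123 F [-10.8  -3.9  -5.8]
[[0.0002, -0.0095, -0.0057], [0.0002, -0.0098, -0.0051], [0.0001, -0.0101, -0.0046], [0.0001, -0.0104, -0.0039], [0.0001, -0.0106, -0.0033], [0.0001, -0.0108, -0.0027], [0.0001, -0.0109, -0.002], [0.0, -0.011, -0.0014], [0.0, -0.0111, -0.0007], [0.0, -0.0111, -0.0], [-0.0, -0.0111, 0.0006], [-0.0, -0.011, 0.0013], [-0.0001, -0.0109, 0.002], [-0.0001, -0.0108, 0.0026], [-0.0001, -0.0106, 0.0032], [-0.0001, -0.0104, 0.0039], [-0.0001, -0.0101, 0.0045], [-0.0002, -0.0099, 0.0051], [-0.0002, -0.0095, 0.0057], [-0.0002, -0.0092, 0.0062], [-0.0002, -0.0088, 0.0068], [-0.0002, -0.0084, 0.0073], [-0.0002, -0.0079, 0.0078], [-0.0003, -0.0074, 0.0082], [-0.0003, -0.0069, 0.0087]]
```

>>> {"method": "jog_arm", "body": {
  "plan": {"moves": [[0,-0.0095,-0.0057,0,0.01],[0,-0.0098,-0.0051,0,0.01],[0,-0.0101,-0.0046,0,0.01],[0,-0.0104,-0.0039,0,0.01],[0,-0.0106,-0.0033,0,0.01],[0,-0.0108,-0.0027,0,0.01],[0,-0.011,-0.002,0,0.01],[0,-0.011,-0.0014,0,0.01],[0,0,0,0,0.01]]}
}}

```text
time_s: 9.5
position: [0.5801, -0.0677, 0.2289]
eef_rot: [1.968, 1.704, 0.601]
ft_force: [-1.2, 3.1, 0.6]
width: 0.0109
finger_force: 25.7
```

```bash
python3 a.py; python3 - <<'E'
from h import *
import cv2
b=r.camera("side")[130:305,280:480]
cv2.imwrite("pics/s3.png",cv2.resize(b[:,:,::-1],None,fx=3,fy=3))
E
```

```text
t 9.5 grasp [-0.0265  0.0006  0.2438] angle 1.0245 rad 0.1858 w 0.010903476400785072 ff 25.74200302362442 F [-1.2  3.1  0.6]
```

View pics/s3.png

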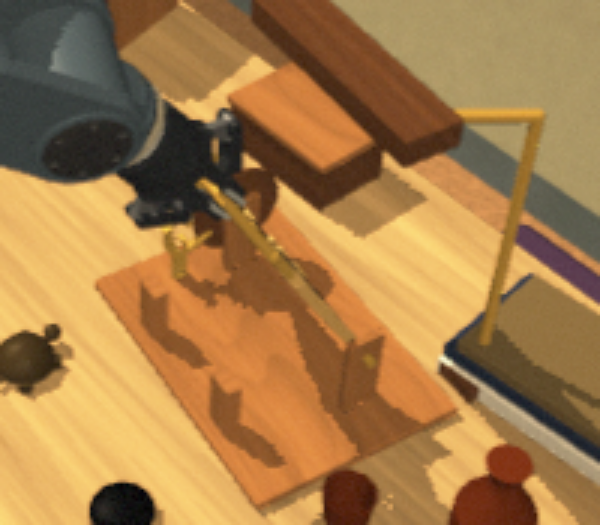

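The rail is still gripped, at (215,190), and the pawl at (175,250) now leans to the rail side. The board went below notch 4 without resistance. I'll carry on down.

>>> {"method": "jog_arm", "body": {
  "plan": {"moves": [[0,-0.011,-0.0007,0,0.01],[0,-0.011,0,0,0.01],[0,-0.011,0.0006,0,0.01],[0,-0.011,0.0013,0,0.01],[0,-0.011,0.002,0,0.01],[0,-0.0108,0.0026,0,0.01],[0,-0.0106,0.0032,0,0.01],[0,-0.0104,0.0039,0,0.01],[0,-0.0101,0.0045,0,0.01],[0,-0.0099,0.0051,0,0.01]]}
}}

```text
time_s: 10.38
position: [0.5147, -0.0573, 0.1547]
eef_rot: [1.968, 1.704, 0.602]
ft_force: [-16.6, -5.3, 7.1]
width: 0.011
finger_force: 28.4
```

```bash
python3 a.py
```

```text
t 10.3833 grasp [-0.0928  0.0008  0.1696] angle 0.4789 rad 0.1835 w 0.01095346054242001 ff 28.42993140220642 F [-16.6  -5.3   7.1]
```

>>> {"method": "jog_arm", "body": {
  "plan": {"moves": [[0,-0.0095,0.0057,0,0.01],[0,-0.0092,0.0062,0,0.01],[0,-0.0088,0.0068,0,0.01],[0,-0.0084,0.0073,0,0.01],[0,-0.0079,0.0078,0,0.01],[0,0,0,0,0.01]]}
}}

```text
time_s: 10.88
position: [0.5025, -0.055, 0.1217]
eef_rot: [1.98, 1.711, 0.593]
ft_force: [-37.7, -19.7, 8.8]
width: 0.0108
finger_force: 30.5
```

```bash
python3 a.py 0.09 0 3
```

```text
t 10.8833 grasp [-0.105   0.0013  0.1367] angle 0.2873 rad 0.1825 w 0.010780616720116843 ff 30.450654923915863 F [-37.7 -19.7   8.8]
[[-0.0001, -0.0036, 0.0042], [-0.0001, -0.0035, 0.0043], [-0.0001, -0.0034, 0.0044]]
```

Force has built up to about 38 N in -x, so I'll look before going on.

```bash
python3 - <<'E'
from m import *
import cv2
b=r.camera("side")[150:300,300:440];w=r.camera("wrist")
w=cv2.resize(w,(480,300));b=cv2.resize(b,(308,330));w=cv2.copyMakeBorder(w,0,30,0,0,cv2.BORDER_CONSTANT)
cv2.imwrite("pics/s4.png",np.hstack([w,b])[:,:,::-1])
s=r.state();print(s["ft_torque"],s["joint_pos"])
Re=Ro.from_rotvec(s['eef_rot']).as_matrix();print("F tool axes",Re.T@s["ft_force"], "M", Re.T@s["ft_torque"])
E
```

```text
[-2.3861358   4.15914998 -1.84758458] [-0.24724538  0.29473617  2.2732907   2.15658422  0.10506182 -2.2323415 ]
F tool axes [-22.95938983 -22.20540928 -27.43062902] M [ 3.7442893  -3.51510496 -0.17342468]
```

View pics/s4.png

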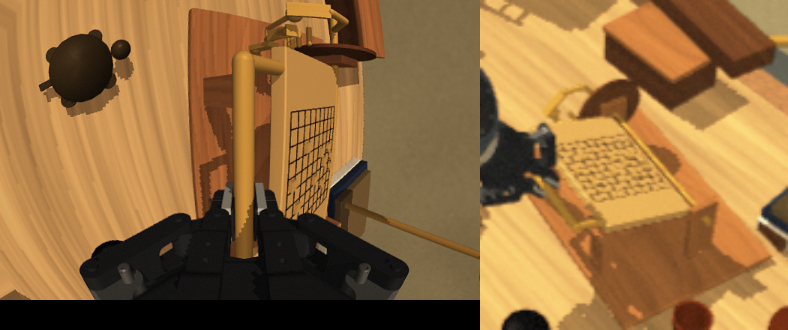

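The wrist is passing its singularity (J5 ≈ 0.1, J4 flipping), so rows were truncated and the path left the arc. Nothing is jammed. I'll fit the arm geometry to see what flat needs.

```bash
cat > k.py <<'E'
from m import *
D=np.array([[.351,1.652,1.139,.166,.524,.2308],[.18425,1.2794,1.6788,.5305,-.0162,.4792],[.9476,.0173,2.1333,.7894,-.06,.4943],[1.03746,.0136,1.91576,.8634,-.0824,.4277],[.8794,.0132,1.9575,.8151,-.0858,.5588],[.7687,.0129,1.8438,.8026,-.0992,.6609],[.685,.013,1.795,.7765,-.103,.7344]])
def fk(p,J2,J3,J5):
    a,L1,L2,Lt,h=p[:5];s=J2+J3;e=s+J5
    return a+L1*np.sin(J2)+L2*np.sin(s)+Lt*np.sin(e),h+L1*np.cos(J2)+L2*np.cos(s)+Lt*np.cos(e)
def res(p):
    x,z=fk(p,*D[:,:3].T);return np.r_[x-np.sqrt(D[:,3]**2+D[:,4]**2-p[5]**2),z-D[:,5]]
p=least_squares(res,[.1,.4,.4,.25,.4,.04]).x
if __name__=="__main__":
    print(p.round(4),np.abs(res(p)).max())
    for tl in (37,30,25,20,10):
      for th in (0.6,.29,0):
        t=np.radians(tl);P=np.array(rail(th))+[np.sin(t)*.0187,0,-np.cos(t)*.0187];P=S2W(P[None],q)[0];X=np.sqrt(P[0]**2+P[1]**2-p[5]**2)
        o=least_squares(lambda v:np.r_[np.array(fk(p,*v))-[X,P[2]],v.sum()-(np.pi-t)],[.3,2.2,.3]);print(tl,th,o.x.round(3),o.cost.round(6))
E
python3 k.py; python3 a.py
```

```text
[-0.0161  0.5128  0.4485  0.3091  0.2441  0.    ] 0.017688582338557746
37 0.6 [0.111 2.295 0.09 ] 0.0
37 0.29 [ 0.182  2.394 -0.08 ] 0.0
37 0 [ 0.311  2.445 -0.26 ] 0.0
30 0.6 [0.127 2.212 0.278] 0.0
30 0.29 [0.184 2.314 0.12 ] 0.0
30 0 [ 0.295  2.369 -0.046] 0.0
25 0.6 [0.148 2.152 0.406] 0.0
25 0.29 [0.196 2.256 0.253] 0.0
25 0 [0.297 2.312 0.096] 0.0
20 0.6 [0.174 2.091 0.528] 0.0
20 0.29 [0.216 2.196 0.381] 0.0
20 0 [0.307 2.254 0.231] 0.0
10 0.6 [0.24  1.968 0.759] 0.0
10 0.29 [0.272 2.075 0.62 ] 0.0
10 0 [0.35  2.134 0.483] 0.0
t 10.9833 grasp [-0.1049  0.0012  0.1372] angle 0.2903 rad 0.1825 w 0.010950891667650524 ff 30.42136162519455 F [-37.  -18.3   8.2]k.py:7: RuntimeWarning: invalid value encountered in sqrt
  x,z=fk(p,*D[:,:3].T);return np.r_[x-np.sqrt(D[:,3]**2+D[:,4]**2-p[5]**2),z-D[:,5]]
```

```bash
cat >> a.py <<'E'
print("F tool",(R.T@R0.T@s["ft_force"]).round(1),"J4-6",np.round(s["joint_pos"][3:],3),"tilt",R[:,2].round(3),"ty",R[:,1].round(3))
E
```

>>> {"method": "jog_arm", "body": {
  "plan": {"moves": [[-0.0015,-0.0015,-0.002,0,0.01],[0,0,0,0,0.01]]}
}}

```text
time_s: 11.15
position: [0.5034, -0.0553, 0.1252]
eef_rot: [1.973, 1.71, 0.604]
ft_force: [-17.5, -8.6, 1.8]
width: 0.0112
finger_force: 28.8
```

```bash
python3 a.py
```

```text
t 11.15 grasp [-0.1042  0.001   0.1402] angle 0.3066 rad 0.1827 w 0.011169583642497203 ff 28.828436136245728 F [-17.5  -8.6   1.8]
F tool [-10.8 -11.6 -11.5] J4-6 [ 2.139  0.113 -2.22 ] tilt [ 0.6    0.037 -0.799] ty [ 0.8   -0.001  0.601]
```

>>> {"method": "jog_arm", "body": {
  "plan": {"moves": [[0,-0.0044,0.0033,0,0.01],[0,0,0,0,0.01]]}
}}

```text
time_s: 11.32
position: [0.5016, -0.055, 0.1193]
eef_rot: [1.974, 1.71, 0.603]
ft_force: [-17.9, -12.2, 2.8]
width: 0.0108
finger_force: 28.9
```

```bash
python3 a.py .26 0 8
```

```text
t 11.3167 grasp [-0.106   0.001   0.1343] angle 0.2731 rad 0.1828 w 0.010760960740889232 ff 28.900250494480133 F [-17.9 -12.2   2.8]
[[-0.0001, -0.0047, 0.0038], [-0.0001, -0.0045, 0.0039], [-0.0002, -0.0044, 0.0041], [-0.0002, -0.0043, 0.0042], [-0.0002, -0.0041, 0.0044], [-0.0002, -0.004, 0.0045], [-0.0002, -0.0038, 0.0046], [-0.0002, -0.0037, 0.0047]]
F tool [-14.4 -10.9 -12.3] J4-6 [ 2.264  0.123 -2.345] tilt [ 0.599  0.037 -0.8  ] ty [ 0.8   -0.001  0.6  ]
```

>>> {"method": "jog_arm", "body": {
  "plan": {"moves": [[-0.001,-0.0054,0.003,0,0.01],[-0.0005,-0.005,0.0035,0,0.01],[0,0,0,0,0.01]]}
}}

```text
time_s: 11.57
position: [0.4989, -0.0547, 0.1087]
eef_rot: [1.971, 1.71, 0.609]
ft_force: [-7.5, -5.6, 1.1]
width: 0.0111
finger_force: 28.3
```

```bash
python3 a.py
```

```text
t 11.5667 grasp [-0.1087  0.0008  0.1236] angle 0.2128 rad 0.1829 w 0.011064716093224167 ff 28.29861491918564 F [-7.5 -5.6  1.1]
F tool [-6.5 -4.6 -5.1] J4-6 [ 2.446  0.158 -2.533] tilt [ 0.602  0.04  -0.797] ty [ 0.798 -0.001  0.603]
```

>>> {"method": "jog_arm", "body": {
  "plan": {"moves": [[-0.0005,-0.0047,0.004,0,0.01],[0,-0.0044,0.004,0,0.01],[0,0,0,0,0.01]]}
}}

```text
time_s: 11.82
position: [0.4969, -0.0545, 0.0969]
eef_rot: [1.971, 1.71, 0.61]
ft_force: [-5.6, -5.9, -0.8]
width: 0.0111
finger_force: 28.3
```

```bash
python3 a.py
```

```text
t 11.8167 grasp [-0.1107  0.0008  0.1118] angle 0.1475 rad 0.1827 w 0.01112351092130411 ff 28.291169106960297 F [-5.6 -5.9 -0.8]
F tool [-6.6 -4.1 -2.4] J4-6 [ 2.575  0.191 -2.665] tilt [ 0.603  0.04  -0.797] ty [ 0.798 -0.001  0.603]
```

>>> {"method": "jog_arm", "body": {
  "plan": {"moves": [[-0.0005,-0.0045,0.0042,0,0.01],[0,-0.0044,0.0042,0,0.01],[0,0,0,0,0.01]]}
}}

```text
time_s: 12.07
position: [0.4956, -0.0542, 0.0852]
eef_rot: [1.969, 1.71, 0.611]
ft_force: [-2.3, -5.7, -1.9]
width: 0.0111
finger_force: 28.3
```

```bash
python3 a.py
```

```text
t 12.0667 grasp [-0.1121  0.0007  0.1001] angle 0.0825 rad 0.1827 w 0.011123023343916742 ff 28.2613804936409 F [-2.3 -5.7 -1.9]
F tool [-6.  -2.3  0.5] J4-6 [ 2.667  0.227 -2.759] tilt [ 0.604  0.041 -0.796] ty [ 0.797 -0.001  0.604]
```

>>> {"method": "jog_arm", "body": {
  "plan": {"moves": [[0,-0.0041,0.0044,0,0.01],[0,-0.004,0.0046,0,0.01],[0,0,0,0,0.01]]}
}}

```text
time_s: 12.32
position: [0.4948, -0.054, 0.0731]
eef_rot: [1.97, 1.709, 0.611]
ft_force: [-2.2, -8.5, -1.0]
width: 0.0108
finger_force: 28.3
```

```bash
python3 a.py
```

```text
t 12.3167 grasp [-0.1129  0.0009  0.088 ] angle 0.0166 rad 0.1829 w 0.010847352309159784 ff 28.276186287403107 F [-2.2 -8.5 -1. ]
F tool [-8.8 -1.3 -0.1] J4-6 [ 2.735  0.262 -2.829] tilt [ 0.604  0.04  -0.796] ty [ 0.797 -0.001  0.604]
```

>>> {"method": "jog_arm", "body": {
  "plan": {"moves": [[-0.0005,-0.002,0.0024,0,0.01],[0,0,0,0,0.01]]}
}}

```text
time_s: 12.48
position: [0.4947, -0.054, 0.0704]
eef_rot: [1.969, 1.709, 0.612]
ft_force: [-0.3, -6.4, -1.3]
width: 0.011
finger_force: 28.2
```

```bash
python3 a.py
```

```text
t 12.4833 grasp [-0.113   0.0008  0.0853] angle 0.0017 rad 0.183 w 0.01100834909810709 ff 28.202410340309143 F [-0.3 -6.4 -1.3]
F tool [-6.4 -0.3  1.2] J4-6 [ 2.745  0.271 -2.841] tilt [ 0.605  0.041 -0.795] ty [ 0.796 -0.001  0.605]
```

>>> {"method": "jog_arm", "body": {
  "plan": {"moves": [[0,-0.001,0.0015,0,0.01],[0,0,0,0,0.01]]}
}}

```text
time_s: 12.65
position: [0.4946, -0.0539, 0.0688]
eef_rot: [1.969, 1.709, 0.612]
ft_force: [-0.8, -6.0, -2.4]
width: 0.011
finger_force: 28.1
```

```bash
python3 a.py
```

```text
t 12.65 grasp [-0.1131  0.0009  0.0837] angle -0.0073 rad 0.1831 w 0.011030817162285322 ff 28.0966517329216 F [-0.8 -6.  -2.4]
F tool [-6.2 -1.4  1.8] J4-6 [ 2.753  0.276 -2.848] tilt [ 0.604  0.041 -0.796] ty [ 0.796 -0.001  0.605]
```

>>> {"method": "jog_arm", "body": {
  "plan": {"moves": [[0,-0.001,0.0018,0.03,0.01],[0,0,0,0,0.01]]}
}}

```text
time_s: 12.82
position: [0.4946, -0.0539, 0.0667]
eef_rot: [1.999, 1.682, 0.623]
ft_force: [-3.9, -7.7, 1.0]
width: 0.0108
finger_force: 30.4
```

```bash
python3 a.py
```

```text
t 12.8167 grasp [-0.1131  0.001   0.0816] angle -0.0185 rad 0.1832 w 0.010774059843873793 ff 30.41410356760025 F [-3.9 -7.7  1. ]
F tool [-8.2 -1.3 -2.8] J4-6 [ 2.761  0.281 -2.826] tilt [ 0.604  0.041 -0.796] ty [ 0.797 -0.032  0.603]
```

>>> {"method": "jog_arm", "body": {
  "plan": {"moves": [[0,-0.001,0.0015,0,0.01],[0,0,0,0,0.01]]}
}}

```text
time_s: 12.98
position: [0.4953, -0.0538, 0.0658]
eef_rot: [1.996, 1.682, 0.624]
ft_force: [-9.7, -5.3, 14.4]
width: 0.0113
finger_force: 31.8
```

```bash
python3 a.py
python3 - <<'E'
from m import *
import cv2
b=r.camera("side")[150:300,300:440];cv2.imwrite("pics/s5.png",cv2.resize(b[:,:,::-1],None,fx=4,fy=4,interpolation=cv2.INTER_CUBIC))
E
```

```text
t 12.9833 grasp [-0.1126  0.0012  0.0807] angle -0.0238 rad 0.1826 w 0.011319240407229222 ff 31.824851632118225 F [-9.7 -5.3 14.4]
F tool [ -6.   2. -17.] J4-6 [ 2.768  0.287 -2.834] tilt [ 0.606  0.041 -0.794] ty [ 0.795 -0.03   0.605]
```

View pics/s5.png

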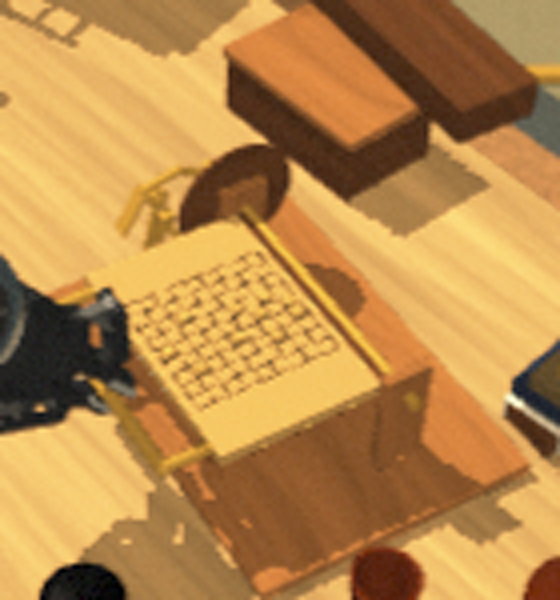

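Flat on the rests: the tool sees Fz +14 N at the stop. Now raise along the reverse arc in small steps.

```bash
python3 a.py 0 0.66 22
```

```text
t 13.0333 grasp [-0.1125  0.0012  0.0807] angle -0.0235 rad 0.1826 w 0.0112061378094098 ff 31.66589319705963 F [-7.8 -6.  12.9]
[[0.0003, 0.0034, -0.0044], [0.0003, 0.0036, -0.0043], [0.0003, 0.0037, -0.0041], [0.0003, 0.0038, -0.004], [0.0003, 0.0039, -0.0039], [0.0003, 0.004, -0.0038], [0.0003, 0.0042, -0.0037], [0.0003, 0.0043, -0.0035], [0.0003, 0.0044, -0.0034], [0.0003, 0.0045, -0.0033], [0.0003, 0.0046, -0.0031], [0.0003, 0.0047, -0.003], [0.0003, 0.0047, -0.0029], [0.0003, 0.0048, -0.0027], [0.0003, 0.0049, -0.0026], [0.0002, 0.005, -0.0024], [0.0002, 0.0051, -0.0023], [0.0002, 0.0051, -0.0021], [0.0002, 0.0052, -0.002], [0.0002, 0.0052, -0.0018], [0.0002, 0.0053, -0.0017], [0.0002, 0.0053, -0.0015]]
F tool [ -6.5   2.6 -14.7] J4-6 [ 2.768  0.287 -2.834] tilt [ 0.606  0.041 -0.794] ty [ 0.795 -0.03   0.605]
```

>>> {"method": "jog_arm", "body": {
  "plan": {"moves": [[0,0.0015,-0.003,0,0.01],[0,0.0035,-0.0045,0,0.01],[0,0.0036,-0.0043,0,0.01],[0,0,0,0,0.01]]}
}}

```text
time_s: 13.37
position: [0.4955, -0.054, 0.0808]
eef_rot: [1.994, 1.684, 0.625]
ft_force: [5.1, 2.6, -2.3]
width: 0.0106
finger_force: 29.7
```

```bash
python3 a.py
```

```text
t 13.3667 grasp [-0.1123  0.001   0.0957] angle 0.0584 rad 0.1826 w 0.010575820744630166 ff 29.73098337650299 F [ 5.1  2.6 -2.3]
F tool [3.2 2.2 4.8] J4-6 [ 2.695  0.246 -2.761] tilt [ 0.607  0.042 -0.794] ty [ 0.795 -0.028  0.606]
```

>>> {"method": "jog_arm", "body": {
  "plan": {"moves": [[0,0.0038,-0.0042,0,0.01],[0,0.0039,-0.0041,0,0.01],[0,0,0,0,0.01]]}
}}

```text
time_s: 13.62
position: [0.4964, -0.0543, 0.0919]
eef_rot: [1.993, 1.685, 0.626]
ft_force: [5.5, 7.8, -4.0]
width: 0.0112
finger_force: 29.4
```

```bash
python3 a.py
```

```text
t 13.6167 grasp [-0.1114  0.0008  0.1068] angle 0.1194 rad 0.1827 w 0.011219496567866017 ff 29.444977641105652 F [ 5.5  7.8 -4. ]
F tool [8.3 0.7 6.1] J4-6 [ 2.618  0.214 -2.684] tilt [ 0.606  0.043 -0.794] ty [ 0.795 -0.028  0.606]
```

>>> {"method": "jog_arm", "body": {
  "plan": {"moves": [[0.0005,0.004,-0.0038,0,0.01],[0.0005,0.0042,-0.0037,0,0.01],[0,0,0,0,0.01]]}
}}

```text
time_s: 13.87
position: [0.498, -0.0544, 0.1026]
eef_rot: [1.995, 1.684, 0.624]
ft_force: [5.3, 3.1, -3.5]
width: 0.0109
finger_force: 29.4
```

```bash
python3 a.py
```

```text
t 13.8667 grasp [-0.1097  0.0009  0.1174] angle 0.1785 rad 0.1826 w 0.010895334777759731 ff 29.360887706279755 F [ 5.3  3.1 -3.5]
F tool [3.7 1.5 5.8] J4-6 [ 2.525  0.182 -2.587] tilt [ 0.606  0.042 -0.795] ty [ 0.796 -0.028  0.605]
```

>>> {"method": "jog_arm", "body": {
  "plan": {"moves": [[0.0005,0.0043,-0.0034,0,0.01],[0.0005,0.0044,-0.0033,0,0.01],[0,0,0,0,0.01]]}
}}

```text
time_s: 14.12
position: [0.5, -0.0546, 0.1125]
eef_rot: [1.997, 1.685, 0.622]
ft_force: [-0.2, 0.0, -3.3]
width: 0.0108
finger_force: 29.5
```

```bash
python3 a.py
```

```text
t 14.1167 grasp [-0.1077  0.0011  0.1273] angle 0.2339 rad 0.1827 w 0.01077340651154191 ff 29.495510458946228 F [-0.2  0.  -3.3]
F tool [-0.2 -2.2  2.5] J4-6 [ 2.397  0.152 -2.455] tilt [ 0.604  0.041 -0.796] ty [ 0.797 -0.029  0.603]
```

>>> {"method": "jog_arm", "body": {
  "plan": {"moves": [[0.0005,0.0045,-0.0032,0,0.01],[0.0005,0.0046,-0.003,0,0.01],[0,0,0,0,0.01]]}
}}

```text
time_s: 14.37
position: [0.5025, -0.0549, 0.1222]
eef_rot: [1.999, 1.685, 0.62]
ft_force: [-5.1, -2.4, -0.4]
width: 0.0108
finger_force: 29.8
```

```bash
python3 a.py
```

```text
t 14.3667 grasp [-0.1051  0.0011  0.1371] angle 0.2893 rad 0.1827 w 0.010844113327240086 ff 29.78009194135666 F [-5.1 -2.4 -0.4]
F tool [-3.2 -3.9 -2.6] J4-6 [ 2.212  0.126 -2.267] tilt [ 0.602  0.04  -0.797] ty [ 0.798 -0.03   0.602]
```

>>> {"method": "jog_arm", "body": {
  "plan": {"moves": [[0,0.0035,-0.0025,0,0.01],[0,0.0032,-0.002,0,0.01],[0,0.0032,-0.002,0,0.01],[0,0,0,0,0.01]]}
}}

```text
time_s: 14.7
position: [0.5059, -0.0555, 0.1329]
eef_rot: [1.999, 1.686, 0.621]
ft_force: [-8.0, 1.5, 0.3]
width: 0.0109
finger_force: 29.8
```

```bash
python3 a.py
```

```text
t 14.7 grasp [-0.1017  0.0011  0.1479] angle 0.351 rad 0.1828 w 0.0108548037832873 ff 29.821204841136932 F [-8.   1.5  0.3]
F tool [ 0.3 -6.3 -5.1] J4-6 [ 1.926  0.109 -1.979] tilt [ 0.602  0.042 -0.798] ty [ 0.799 -0.029  0.601]
```

>>> {"method": "jog_arm", "body": {
  "plan": {"moves": [[0,0.0032,-0.002,0,0.01],[0,0.0033,-0.0019,0,0.01],[0,0.0033,-0.0018,0,0.01],[0,0,0,0,0.01]]}
}}

```text
time_s: 15.03
position: [0.5102, -0.0562, 0.1434]
eef_rot: [1.999, 1.687, 0.622]
ft_force: [-11.2, 3.0, 2.6]
width: 0.0109
finger_force: 30.1
```

```bash
python3 a.py
```

```text
t 15.0333 grasp [-0.0973  0.001   0.1583] angle 0.4128 rad 0.1827 w 0.010866460369233097 ff 30.076008439064026 F [-11.2   3.    2.6]
F tool [ 1.4 -7.6 -8.9] J4-6 [ 1.591  0.104 -1.642] tilt [ 0.602  0.043 -0.797] ty [ 0.799 -0.029  0.601]
```

>>> {"method": "jog_arm", "body": {
  "plan": {"moves": [[0,0.0029,-0.0025,0,0.01],[0,0.0033,-0.0019,0,0.01],[0,0.0034,-0.0016,0,0.01],[0,0.0034,-0.0015,0,0.01],[0,0,0,0,0.01]]}
}}

```text
time_s: 15.45
position: [0.5167, -0.0574, 0.1575]
eef_rot: [1.998, 1.688, 0.624]
ft_force: [-1.3, 6.1, -1.8]
width: 0.0106
finger_force: 29.1
```

```bash
python3 a.py
```

```text
t 15.45 grasp [-0.0908  0.0008  0.1724] angle 0.4981 rad 0.183 w 0.010599851652833493 ff 29.112213850021362 F [-1.3  6.1 -1.8]
F tool [ 5.7 -3.1  0.4] J4-6 [ 1.164  0.115 -1.213] tilt [ 0.602  0.045 -0.797] ty [ 0.798 -0.029  0.601]
```

>>> {"method": "jog_arm", "body": {
  "plan": {"moves": [[0,0.0034,-0.0016,0,0.01],[0,0.0034,-0.0015,0,0.01],[0,0.0035,-0.0014,0,0.01],[0,0.0035,-0.0013,0,0.01],[0,0,0,0,0.01]]}
}}

```text
time_s: 15.87
position: [0.5238, -0.0586, 0.1702]
eef_rot: [1.999, 1.69, 0.624]
ft_force: [0.4, 9.9, -1.3]
width: 0.0108
finger_force: 28.8
```

```bash
python3 a.py
```

```text
t 15.8667 grasp [-0.0835  0.0007  0.1851] angle 0.5777 rad 0.1833 w 0.010777719374096722 ff 28.776955604553223 F [ 0.4  9.9 -1.3]
F tool [ 9.8 -1.9  0.8] J4-6 [ 0.864  0.139 -0.91 ] tilt [ 0.601  0.046 -0.798] ty [ 0.799 -0.029  0.6  ]
```

>>> {"method": "jog_arm", "body": {
  "plan": {"moves": [[0.0005,0.0038,-0.0013,0,0.01],[0.0005,0.0038,-0.0012,0,0.01],[0,0.0038,-0.0012,0,0.01],[0,0.0038,-0.001,0,0.01],[0,0,0,0,0.01],[0,0,0,0,0.01]]}
}}

```text
time_s: 16.37
position: [0.5327, -0.06, 0.1828]
eef_rot: [2.0, 1.689, 0.623]
ft_force: [-1.5, 6.1, -1.2]
width: 0.011
finger_force: 28.9
```

```bash
python3 a.py
python3 - <<'E'
from m import *
import cv2
b=r.camera("side")[150:300,300:440];cv2.imwrite("pics/s6.png",cv2.resize(b[:,:,::-1],None,fx=4,fy=4,interpolation=cv2.INTER_CUBIC))
E
```

```text
t 16.3667 grasp [-0.0745  0.0006  0.1977] angle 0.6624 rad 0.1833 w 0.010973713531012463 ff 28.929110169410706 F [-1.5  6.1 -1.2]
F tool [ 5.8 -2.8 -0.2] J4-6 [ 0.659  0.168 -0.7  ] tilt [ 0.6    0.045 -0.798] ty [ 0.8   -0.029  0.6  ]
```

View pics/s6.png

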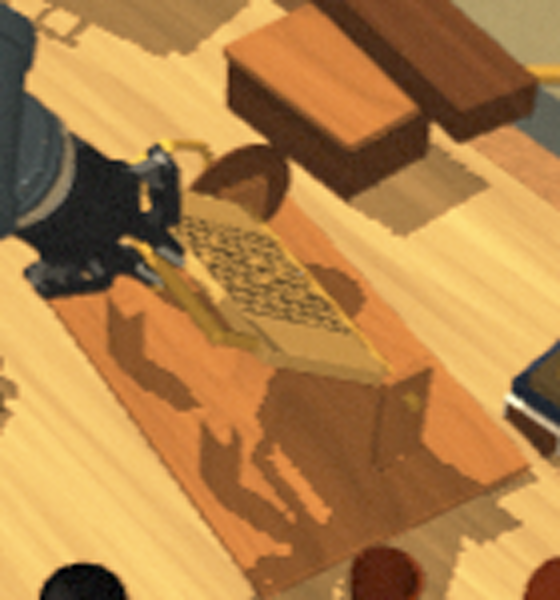

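The board is at about 0.66, with the pawl hidden behind the hand. I'll lower gently to feel for the notch.

>>> {"method": "jog_arm", "body": {
  "plan": {"moves": [[0,-0.0038,0.001,0,0.01],[0,-0.0038,0.0012,0,0.01],[0,-0.0038,0.0012,0,0.01],[0,0,0,0,0.01]]}
}}

```text
time_s: 16.75
position: [0.5256, -0.0589, 0.1729]
eef_rot: [2.0, 1.688, 0.622]
ft_force: [-3.9, 6.0, 1.3]
width: 0.0107
finger_force: 29.2
```

```bash
python3 a.py
```

```text
t 16.75 grasp [-0.0817  0.0007  0.1879] angle 0.5957 rad 0.1833 w 0.010715234711059464 ff 29.188604056835175 F [-3.9  6.   1.3]
F tool [ 5.4 -3.2 -3.7] J4-6 [ 0.802  0.143 -0.846] tilt [ 0.601  0.044 -0.798] ty [ 0.799 -0.029  0.6  ]
```

>>> {"method": "jog_arm", "body": {
  "plan": {"moves": [[0,-0.0037,0.0013,0,0.01],[0,0,0,0,0.01]]}
}}

```text
time_s: 16.92
position: [0.5237, -0.0586, 0.1701]
eef_rot: [1.999, 1.687, 0.623]
ft_force: [-4.8, 4.8, 1.5]
width: 0.0113
finger_force: 29.3
```

```bash
python3 a.py
```

```text
t 16.9167 grasp [-0.0836  0.0007  0.185 ] angle 0.5771 rad 0.1833 w 0.011270314691489624 ff 29.304733872413635 F [-4.8  4.8  1.5]
F tool [ 4.1 -3.6 -4.3] J4-6 [ 0.86   0.135 -0.904] tilt [ 0.602  0.044 -0.798] ty [ 0.799 -0.029  0.601]
```

>>> {"method": "jog_arm", "body": {
  "plan": {"moves": [[0,-0.0025,0.001,0,0.01],[0,0,0,0,0.01]]}
}}

```text
time_s: 17.08
position: [0.5225, -0.0584, 0.1679]
eef_rot: [1.999, 1.687, 0.623]
ft_force: [-5.3, 3.5, 1.4]
width: 0.0109
finger_force: 29.3
```

```bash
python3 a.py
```

```text
t 17.0833 grasp [-0.0849  0.0007  0.1828] angle 0.5634 rad 0.1832 w 0.010909116929763938 ff 29.331299364566803 F [-5.3  3.5  1.4]
F tool [ 2.8 -3.9 -4.5] J4-6 [ 0.904  0.13  -0.949] tilt [ 0.602  0.044 -0.797] ty [ 0.799 -0.029  0.601]
```

>>> {"method": "jog_arm", "body": {
  "plan": {"moves": [[0,-0.0025,0.0007,0,0.01],[0,0,0,0,0.01]]}
}}

```text
time_s: 17.25
position: [0.5214, -0.0583, 0.1662]
eef_rot: [1.998, 1.686, 0.623]
ft_force: [-2.2, 4.0, 0.9]
width: 0.0111
finger_force: 29.1
```

```bash
python3 a.py|grep -v FF
```

```text
t 17.25 grasp [-0.086   0.0007  0.1811] angle 0.552 rad 0.1832 w 0.011129350344236196 ff 29.128466248512268 F [-2.2  4.   0.9]
F tool [ 3.7 -1.8 -2.2] J4-6 [ 0.949  0.125 -0.994] tilt [ 0.603  0.043 -0.797] ty [ 0.798 -0.03   0.602]
```

>>> {"method": "jog_arm", "body": {
  "plan": {"moves": [[0,-0.0025,0.0007,0,0.01],[0,0,0,0,0.01]]}
}}

```text
time_s: 17.42
position: [0.5205, -0.0582, 0.1648]
eef_rot: [1.997, 1.685, 0.623]
ft_force: [1.8, 4.6, 2.7]
width: 0.011
finger_force: 29.1
```

```bash
python3 a.py
```

```text
t 17.4167 grasp [-0.0869  0.0006  0.1797] angle 0.5427 rad 0.1833 w 0.01102466007431059 ff 29.127268195152283 F [1.8 4.6 2.7]
F tool [ 5.   2.3 -1.3] J4-6 [ 0.996  0.121 -1.042] tilt [ 0.604  0.042 -0.796] ty [ 0.797 -0.03   0.603]
```

>>> {"method": "jog_arm", "body": {
  "plan": {"moves": [[0,-0.0025,0.0007,0,0.01],[0,0,0,0,0.01]]}
}}

```text
time_s: 17.58
position: [0.5195, -0.0581, 0.1633]
eef_rot: [1.996, 1.684, 0.624]
ft_force: [0.1, 3.9, 7.0]
width: 0.011
finger_force: 29.3
```

```bash
python3 a.py
```

```text
t 17.5833 grasp [-0.088   0.0006  0.1782] angle 0.533 rad 0.1834 w 0.01104435094063487 ff 29.321476221084595 F [0.1 3.9 7. ]
F tool [ 4.2  3.7 -5.8] J4-6 [ 1.048  0.117 -1.094] tilt [ 0.605  0.042 -0.795] ty [ 0.796 -0.03   0.604]
```

The notch is holding (Fz +7 N). I'll release and back out along the tool axis.

>>> {"method": "jog_arm", "body": {
  "plan": {"moves": [[0,0.001,0,0,0.045],[0,0,0,0,0.045],[0,0,0,0,0.045],[0,0,0,0,0.045]]}
}}

```text
time_s: 17.92
position: [0.5193, -0.0583, 0.163]
eef_rot: [1.998, 1.684, 0.622]
ft_force: [-0.2, -0.4, -0.5]
width: 0.0451
finger_force: 0.0
```

```bash
python3 a.py
```

```text
t 17.9167 grasp [-0.0881  0.0003  0.1779] angle 0.5312 rad 0.1834 w 0.0450577179274801 ff 0.0 F [-0.2 -0.4 -0.5]
F tool [-0.4 -0.4  0.3] J4-6 [ 1.029  0.118 -1.074] tilt [ 0.603  0.042 -0.796] ty [ 0.797 -0.03   0.603]
```

>>> {"method": "jog_arm", "body": {
  "plan": {"moves": [[0,0,-0.01,0,0.045],[0,0,-0.01,0,0.045],[0,0,-0.01,0,0.045],[0,0,-0.015,0,0.045],[0,0,-0.015,0,0.045],[0,0,-0.02,0,0.045],[0,0,-0.02,0,0.045],[0,0,0,0,0.045]]}
}}

```text
time_s: 18.58
position: [0.4585, -0.0532, 0.245]
eef_rot: [1.995, 1.682, 0.624]
ft_force: [0.8, 0.8, -0.1]
width: 0.0451
finger_force: 0.0
```

```bash
python3 a.py
python3 - <<'E'
from m import *
import cv2
b=r.camera("side")[150:300,300:440];b=cv2.resize(b[:,:,::-1],(420,450),interpolation=cv2.INTER_CUBIC)
t=r.camera("top")[120:240,280:380];t=cv2.resize(t[:,:,::-1],(375,450),interpolation=cv2.INTER_CUBIC)
cv2.imwrite("pics/s7.png",np.hstack([b,t]))
E
```

```text
t 18.5833 grasp [-0.149  -0.0039  0.2599] angle 0.6739 rad 0.2803 w 0.04511313655911757 ff 0.0 F [ 0.8  0.8 -0.1]
F tool [0.9 0.5 0.5] J4-6 [ 0.388  0.324 -0.445] tilt [ 0.606  0.041 -0.794] ty [ 0.795 -0.03   0.605]
```

View pics/s7.png

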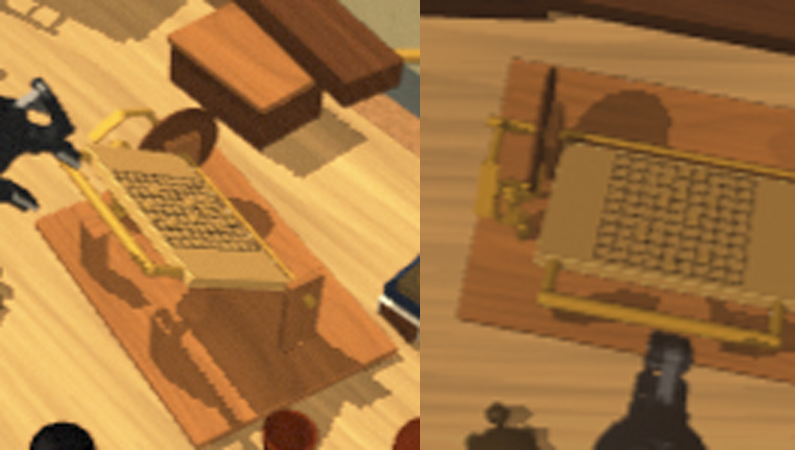

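The board stands by itself and the gripper is clear. The rail's ends are at (125,300) and (355,340) in the top crop; I'll check the angle from that.

```bash
python3 - <<'E'
from m import *
for th in (.3,.5,.56,.62): print(th,proj("top",S2W(np.array([rail(th,.078),rail(th,-.078)]),q)).round(1).tolist())
print(pix([(125,300),(355,340)],3.75,[280,120]))
E
```

```text
0.3 [[315.1, 210.3], [369.6, 220.7]]
0.5 [[315.9, 202.8], [371.8, 213.4]]
0.56 [[316.3, 200.1], [372.5, 210.8]]
0.62 [[316.7, 197.1], [373.3, 207.9]]
[[312.96666667 199.63333333]
 [374.3        210.3       ]]
```

The board measures about 0.56 rad, which is notch 2, and it is at rest with the robot clear. Handing in.

```bash
python3 -c "
from cell import r
print(r.job_done())"
```

```text
the job is handed in; nothing more can be done
None
```

I lifted the board to its stop, guided it down flat and left it resting in the second notch, at about 0.56 rad by the top camera. The gripper was open and clear when I handed in at about 19 s; no verdict was returned. I never saw the pawl itself back in place, but the board settled on something near 0.55 rad and stood there alone after I let go.

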